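# Unlock the charging console and set its slide control

## Robot

A 6-joint arm with a two-finger parallel gripper is mounted at the origin on the work surface. World frame = base frame: x ahead of the robot, y to its left, z up, the work surface at z = 0. Lengths are in m, angles in rad, forces in N, time in s.
With the tool pointing down it reaches from about 0.3 to 0.85 m from the base axis. Payload 4.2 kg.
Tool frame: the origin (TCP) lies on the centre line of the jaws, within the pads' length; the fingertips stand 17 mm ahead of it and the grasp point (between the pads) lies 2 mm behind it (r.nose_length is the distance from the TCP to the fingertips, in m); z points along the fingers, y is the line along which they close (so a half turn about z gives the same grasp; the last joint's range is limited). The gripper opens to 91 mm and grips with 3 to 60 N. Pads are 32 mm wide; open, the fingers measure 118 mm over their backs; the gripper's body (76 mm by 178 mm) begins 60 mm behind the grasp point.
Start: joints at [-0.02, 0.32, 1.565, -0, 1.257, -0.02], TCP at [0.575, 0, 0.231] pointing down, gripper open.
Joint ranges: [-3.11, 3.11], [-0.84, 2.01], [0.21, 2.61], [-1.34, 4.49], [0.05, 2.63], [-2.56, 2.56]. Speed limits (rad/s): [2.57, 2.57, 3.14, 3.14, 3.14, 3.14].

## Interface

Orientations are given as a unit quaternion [x, y, z, w].
In Python, from bench import sensors, vision, r gives the robot as it stands. The module is installed in compiled form; this text tells all that it offers.
- The arm moves only by the shell command python3 -m jog 'ROWS'. ROWS is JSON, a list of rows, each a list of 3 entries, a list of its own where there are three numbers: the shift along the tool's x, y, z in mm, then the turn, a rotation vector about the tool's x, y, z in rad, then the opening in per cent of the stroke, from 0 (shut) to 100 (fully open). A call has 1 to 20 rows; each row is the pose to reach, as a shift and turn from the pose commanded when the call began, along the tool's axes at that moment; what a row does not reach only later rows make up. A row lasts 1/12 s, in which the tool goes at most 41.7 mm and 7.16 degrees, less where a joint would pass 70% of its speed; a pose out of reach is approached as far as the arm can. A call with a gripper value outside its range is refused whole. The fingers move at their own pace and stop on an object; the grip force is fixed at half the most. Time passes only in rows, so rows that repeat a pose let the fingers close. It gives the time, the measured TCP pose, the force, the opening and the grip force at its end, in the units of the state.
- sensors.read_state(): the state, without advancing time (a new reading comes with each control period).
- vision.camera(name): name is "scene" or "side" or "wrist"; returns a dict with "image" (384x512x3 uint8, red, green, blue), "range_z" (384x512 float32, m along the optical axis (not along the pixel's ray), 0 where there is no reading), "fx", "fy", "cx", "cy" (pixels), "cam_to_world" (4x4, takes a point from camera to world coordinates); the wrist camera has in their place "tool_from_camera" (4x4, takes a point from camera to tool coordinates, whose origin is the TCP and whose axes are the flange's). Camera axes: x right, y up, looking along -z (the intrinsics and any distortion apply to the point x, -y, -z); pixel columns grow to the right and rows downward; lengths in m; the calibration is good to about 2 mm. A picture is of the moment at which its call begins: read the wrist's pose just before it.
- r.sign_off(): hands the job in; it is judged then, once.
The state is a dict: "time_s": time; "joints": joint angles; "dq": joint speeds; "tau": joint torques, N m; "position": TCP position; "ee_rot": TCP orientation; "wrist_force": force on the tool from outside, world axes, zero at the start; "wrist_torque": the same for the moment, N m; "width": finger opening in m; "grasp_force": force on a finger pad.
Only numpy, scipy, OpenCV 4.12 (cv2) and the standard library are available. Lean on these libraries where they do the work, as an engineer would, in place of code of your own. Each camera call takes 0.05 s, during which the arm holds its last target. There are 200 camera calls.

## Task

Turn the red key in the charging console's sloping yellow panel a full quarter turn clockwise, then swing the panel open until it stands square to the console's face or further. Then slide the red grip in the recess behind it up its track until it is level with the yellow pointer, and let go; leave the loose parts on the bench where they are.

Things in the scene. Friction and masses are not known exactly. Their poses are not given: they have to be found in the camera images.
- console: blue steel charging console, grey cheeks, fixed: 275 deep x 306 wide x 168 mm high. Origin on the bench under the middle of its sloping face (110 mm below it); x to its back, y to its left seen from the robot, z up. The face rises away from the robot at 25 degrees; in console axes: up the slope (0.906, 0, 0.423), outward normal (-0.423, 0, 0.906). Handle key and slide along the inward normal
- key_grip (a point): centre of the red key bow: a flat plate 30 wide x 10 thick x 28 mm high (along the normal), 12 mm clear of the panel on a 10 mm stem; its centre is 27 mm above the panel's outer face. Axes at key 0, panel shut: x up the slope (the 30 mm width), y left (the 10 mm thickness), z outward; they turn with key and panel
- key (a joint): turn of the captive key, rad: 0 locked (bow lies up and down the slope), grows clockwise seen from outside to a stop at 1.571 (bow lies across); starts between 0 and 0.25, stays where left, takes 0.04 N m. Its cam hooks behind the frame and holds the panel shut until about 1.3
- panel (a joint): opening of the yellow panel, rad: 0 shut, grows as its right edge swings outward and over to the left, stop at 1.9. Stiff hinge: it stays where left and takes 4 to 6 N at the key. After its turn the key serves as pull handle: pinched by its broad faces it pivots between the fingers as the panel swings
- panel_hinge (a point): middle of the hinge line, which runs up the slope along the panel's left edge, midway in its 6 mm thickness. Axes, panel shut: x up the slope (hinge line), y left, z outward. Panel: 216 up the slope x 163 mm wide; key axis 136.5 mm right of the hinge line, half-way up; right edge 161.5 mm right; bow centre 30 mm outward of the hinge line
- slider_grip (a point): grasp point of the red slide grip, 11 mm below its top; grip 12 along the track x 26 across x 30 mm high, its top 12 mm below the console's face. Track plate 27 mm below this point. Recess 200 up the slope x 135 wide x 55 mm deep; the track runs up the slope, 80 mm from the left wall, 55 mm from the right, 65 mm free beyond each end of travel. Axes: x up the slope, y left, z outward
- slider (a joint): position of the slide grip along its track, m: 0 at the lower end, grows up the slope to 0.070; friction 2 N, stays where left
- pointer_tip (a point): the set mark: where the slide grip's grasp point will be once level with the yellow pointer. The pointer is a yellow bar 4 mm thick (along the track) on the recess floor left of the track, 33 mm left of and 32 mm deeper than this point. Axes as the slide grip's
- puller: loose grey cast iron terminal puller lying on the bench, 120 x 70 x 21 mm; not to be disturbed
- flag_terminal: loose copper flag terminal, 53 x 24 x 18 mm high; not to be disturbed
- nylon_spacer: loose white nylon spacer block with a hole, 50 x 34 x 22 mm; not to be disturbed
- battery_cap: loose round black battery cap, 30 mm wide, 18 mm high; not to be disturbed

How it is judged:
By the outcome, as a careful person would: the job done as asked, in the order asked, and still so for the second after the job is handed in, with the robot touching nothing.
It also fails if it takes over 59 s, if anything falls off the work surface, if the arm or the gripper's body presses on something with over 40 N, if the wrist force passes 120 N, or if a joint passes its speed limit or range.

## Working session

There is one attempt and no reset: what is moved stays moved. The work goes in short steps, Python scripts to look and compute and a shell command to move; the robot and the scene stay as the last step left them, time stands still between calls to the robot, and variables do not carry over. Pictures are saved under pics/ and viewed, at most 10 in all, crops included, and the job is handed in when it is done.

```bash
mkdir -p pics
cat > h.py <<'E'
import numpy as np, cv2
from scipy.spatial.transform import Rotation as R
from bench import sensors, vision, r
def cloud(name):
    s=sensors.read_state(); c=vision.camera(name)
    z=c['range_z'].astype(float); v,u=np.mgrid[:384,:512]
    P=np.stack([(u-c['cx'])/c['fx']*z,-(v-c['cy'])/c['fy']*z,-z],-1)
    if 'cam_to_world' in c: T=np.array(c['cam_to_world'])
    else:
        W=np.eye(4); W[:3,:3]=R.from_quat(s['ee_rot']).as_matrix(); W[:3,3]=s['position']; T=W@np.array(c['tool_from_camera'])
    W=P@T[:3,:3].T+T[:3,3]; W[z==0]=np.nan
    return c['image'],W,T,c
def save(im,fn): cv2.imwrite(fn,cv2.cvtColor(im,cv2.COLOR_RGB2BGR))
E
python3 - <<'E'
from h import *
a=cloud('scene');b=cloud('side')
np.savez('s0.npz',i=a[0],W=a[1],j=b[0],V=b[1])
save(np.vstack([a[0],b[0]])[:, :],'pics/raw.png')
im=np.hstack([a[0],b[0]]); save(cv2.resize(im,(800,300)),'pics/a.png')
print(sensors.read_state()); print({k:v for k,v in a[3].items() if k not in('image','range_z')})
E
```

```text
{'time_s': 0.1, 'joints': array([-2.00117781e-02,  3.20232300e-01,  1.56551021e+00, -5.01320410e-05,
        1.25739879e+00, -1.99831090e-02]), 'dq': array([ 0.00051144, -0.00325527, -0.00173712, -0.00150097,  0.00026913,
        0.00192419]), 'tau': array([ 5.01049108e-04, -4.13330913e+01, -2.32510239e+01,  7.29743019e-02,
        4.21804120e-02, -4.88014211e-05]), 'position': array([ 5.74595233e-01, -1.31044907e-05,  2.30220023e-01]), 'ee_rot': array([ 7.07111228e-01,  7.07101910e-01, -5.53660696e-04, -5.41850717e-04]), 'wrist_force': array([-0.73964107,  0.38106099,  0.26731408]), 'wrist_torque': array([-0.00778754, -0.00291809,  0.01392175]), 'grasp_force': 0.0, 'width': 0.09100953300391222}
{'fx': 361.251446624493, 'fy': 361.251446624493, 'cx': 257.1142658789861, 'cy': 194.05756991490452, 'cam_to_world': array([[-0.04498174, -0.74868057,  0.66140309,  1.29836199],
       [ 0.99892783, -0.04096413,  0.02156698,  0.03649217],
       [ 0.01094703,  0.66166407,  0.74972049,  0.85630503],
       [ 0.        ,  0.        ,  0.        ,  1.        ]])}
```

View pics/a.png

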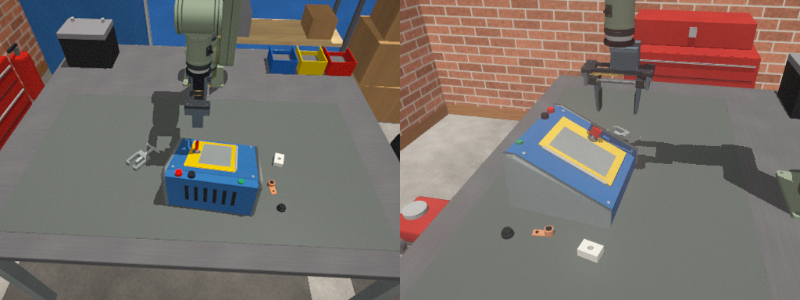

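The scene camera faces the robot. The console sits at about (210,175) in the left view, with its key near (196,147). In the side view the key is near (596,131). I'll measure the panel and key next.

Run:
```python
from h import *
d=np.load('s0.npz')
Y=[];K=[]
for n,i,W in(('scene',d['i'],d['W']),('side',d['j'],d['V'])):
    h=cv2.cvtColor(i,cv2.COLOR_RGB2HSV).astype(int)
    ok=(W[...,0]>.3)&(W[...,0]<.95)&(abs(W[...,1])<.4)&(W[...,2]>.03)&(W[...,2]<.25)
    y=ok&(h[...,0]>18)&(h[...,0]<35)&(h[...,1]>130)&(h[...,2]>90)
    k=ok&((h[...,0]<6)|(h[...,0]>174))&(h[...,1]>150)&(h[...,2]>70)
    P=W[y]
    c=np.median(P,0); 
    for _ in range(5):
        q=P if _==0 else P[abs((P-c)@nn)<.004]
        c=q.mean(0); nn=np.linalg.svd(q-c)[2][2]; nn*=np.sign(nn[2])
    print(n,y.sum(),len(q),'c',c,'n',nn,'slope',np.degrees(np.arccos(nn[2])),'yaw',np.degrees(np.arctan2(-nn[1],-nn[0])))
    # inplane rect
    ux=np.cross(np.cross(nn,[0,0,1]),nn); ux/=np.linalg.norm(ux); uy=np.cross(nn,ux)
    if ux[2]<0: ux=-ux;uy=-uy
    ab=np.c_[(q-c)@ux,(q-c)@uy].astype(np.float32)
    lo,hi=np.percentile(ab,[1,99],axis=0); ab=ab[((ab>lo-.006)&(ab<hi+.006)).all(1)]
    rc=cv2.minAreaRect(ab); print(rc, 'centre',c+rc[0][0]*ux+rc[0][1]*uy)
    nl,lab,st,ce=cv2.connectedComponentsWithStats(k.astype(np.uint8))
    for L in range(1,nl):
        if st[L,4]>8:
            p=W[lab==L]; hh=(p-c)@nn; print('red',st[L],p.mean(0),p.min(0),p.max(0),'h',hh.min(),hh.max())
im=np.hstack([cv2.resize(d['i'][160:290,190:350],(400,325),interpolation=2),cv2.resize(d['j'][120:290,120:330],(400,325),interpolation=2)])
save(im,'pics/b.png')
```

```text
scene 905 881 c [0.68201911 0.04321439 0.12893618] n [-0.42000829  0.0441092   0.90644769] slope 24.981025985943656 yaw -5.995217202110492
((-0.032534390687942505, 0.008538559079170227), (0.16012482345104218, 0.21988970041275024), 89.92274475097656) centre [0.65358149 0.05478642 0.11519632]
red [250 180   5  12  35] [6.44201742e-01 2.91456293e-04 1.47905700e-01] [ 0.62261333 -0.00406956  0.13507354] [0.6541954  0.00540427 0.1590146 ] h 0.01601048378096538 0.04114629953031573
red [224 217   9   9  67] [ 0.78582092 -0.04728328  0.17541053] [ 0.77319616 -0.05841284  0.1642284 ] [ 0.79529112 -0.03777012  0.1789206 ] h -0.015567866368723381 0.0011201118563355385
side 1812 1809 c [0.64915179 0.0490289  0.11483775] n [-0.42084897  0.04322706  0.9061002 ] slope 25.028128795809625 yaw -5.86451023665232
((0.0012482553720474243, 0.004421129822731018), (0.16446444392204285, 0.21413424611091614), 89.9028549194336) centre [0.65072865 0.05331132 0.11536584]
red [188 137   9   8  53] [ 0.78039094 -0.04389211  0.17488544] [ 0.77060855 -0.058534    0.16692176] [ 0.79169396 -0.03707962  0.17847923] h -0.013442866751862582 0.002444278665855587
red [243 161  16  16 140] [0.63297312 0.0027809  0.14193235] [ 0.6159467  -0.0054659   0.12270632] [0.64971157 0.00850115 0.15705055] h 0.012425876664425841 0.04102610515467987
```

View pics/b.png

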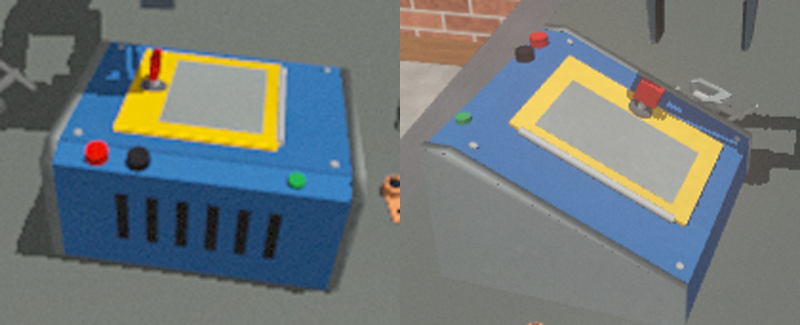

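The picture shows the bow nearly in line with the slope (left crop, about (155,65)) and the hinge bar on the panel's left edge. Both cameras agree on slope (25°), yaw (about -6°), panel size and key height. Next I'll work out a pre-grasp pose above the key.

```bash
cat >> h.py <<'E'
psi=np.radians(-5.93); C=np.array([.6520,.0538,.1153])  # panel outer face centre
cs,sn=np.cos(psi),np.sin(psi)
U=np.array([.9063*cs,.9063*sn,.4226]); L=np.array([-sn,cs,0]); N=np.cross(U,L)
B=np.c_[U,L,N]  # console slope frame
def toC(W): return (W-C)@B
def pose(k=0.,th=0.):   # tool rot: k = key angle, th = tilt about hinge toward left
    T=np.c_[L,U,-N]     # k = pi/2
    return R.from_matrix(B)*R.from_rotvec([-th,0,0])*R.from_matrix(B).inv()*R.from_matrix(T)*R.from_rotvec([0,0,k-np.pi/2])
def plan(p,Rt,n=1):
    s=sensors.read_state(); Rn=R.from_quat(s['ee_rot'])
    print('shift mm',np.round(Rn.inv().apply(p-s['position'])*1e3,1),'rotvec',np.round((Rn.inv()*Rt).as_rotvec(),3),'w',round(s['width'],4),'t',s['time_s'])
E
python3 - <<'E'
from h import *
for n,W in(('scene','W'),('side','V')):
    d=np.load('s0.npz'); i=d['i' if W=='W' else 'j']; P=toC(d[W]); h=cv2.cvtColor(i,cv2.COLOR_RGB2HSV).astype(int)
    k=((h[...,0]<6)|(h[...,0]>174))&(h[...,1]>150)&(h[...,2]>70)&(abs(P[...,0])<.05)&(P[...,2]>.005)&(P[...,2]<.06)&(P[...,1]<0)
    q=P[k]*1e3; print(q.mean(0),q.min(0),q.max(0)); e=q[:,:2]-q[:,:2].mean(0); v=np.linalg.svd(e)[2][0]; print('cw deg',-np.degrees(np.arctan(v[1]/v[0])))
key=C+B@[0,-.0565,.027]; print('key',key,'N',N)
plan(key+.11*N-.0*U,pose(0.1))
E
```

```text
[ 11.75958647 -54.02787609  30.4922602 ] [ -8.03948384 -58.05634298  15.31864272] [ 17.9776163  -50.13769246  40.44994216]
cw deg -0.15763486023131099
[-3.18713218e-01 -8.48777778e+02  3.21994657e+01] [  -49.95082734 -1225.01522932     5.03274942] [ 49.51095188 -47.57841641  59.91171671]
cw deg 89.95318734711843
key [ 0.63481365 -0.00121883  0.1397701 ] N [-0.42033861  0.04366022  0.9063    ]
shift mm [ 3.6 14.  -9.3] rotvec [-0.334 -0.335 -1.344] w 0.091 t 0.1
```

```bash
python3 -m jog '[[[4,14,-9],[-0.08,-0.08,-0.34],100],[[4,14,-9],[-0.17,-0.17,-0.67],100],[[4,14,-9],[-0.25,-0.25,-1.0],100],[[4,14,-9],[-0.334,-0.335,-1.344],100],[[4,14,-9],[-0.334,-0.335,-1.344],100],[[4,14,-9],[-0.334,-0.335,-1.344],100],[[4,14,-9],[-0.334,-0.335,-1.344],100],[[4,14,-9],[-0.334,-0.335,-1.344],100],[[4,14,-9],[-0.334,-0.335,-1.344],100],[[4,14,-9],[-0.334,-0.335,-1.344],100],[[4,14,-9],[-0.334,-0.335,-1.344],100],[[4,14,-9],[-0.334,-0.335,-1.344],100],[[4,14,-9],[-0.334,-0.335,-1.344],100],[[4,14,-9],[-0.334,-0.335,-1.344],100],[[4,14,-9],[-0.334,-0.335,-1.344],100]]'
python3 - <<'E'
from h import *
key=C+B@[0,-.0565,.027]
i,W,T,c=cloud('wrist'); P=toC(W); h=cv2.cvtColor(i,cv2.COLOR_RGB2HSV).astype(int)
np.savez('w1.npz',i=i,W=W); save(i,'pics/c.png')
plan(key+.11*N,pose(.1))
k=((h[...,0]<6)|(h[...,0]>174))&(h[...,1]>150)&(h[...,2]>60)&(abs(P[...,0])<.05)&(P[...,2]>.005)&(P[...,2]<.06)&(abs(P[...,1]+.056)<.04)
q=P[k]*1e3; print(len(q))
for sel in (q,q[q[:,2]>36]):
    print(len(sel),sel.mean(0),sel.min(0),sel.max(0)); print(cv2.minAreaRect(sel[:,:2].astype(np.float32)))
E
```

```text
time_s: 1.35
position: [0.5892, 0.004, 0.24]
ee_rot: [0.1, 0.971, -0.0, 0.217]
wrist_force: [0.0, -0.1, -0.1]
width: 0.0911
grasp_force: 0.0
shift mm [ 0.8 -0.6  0.2] rotvec [ 0.     0.001 -0.001] w 0.0912 t 1.4
367
367 [ -2.1312787 -57.0086048  37.704833 ] [-14.48784669 -61.76426588  15.9999328 ] [ 15.00592166 -52.22204269  41.57990128]
((0.2599630355834961, -56.99686813354492), (9.53654956817627, 29.49654197692871), 89.92452239990234)
319 [ -0.37162626 -56.97948865  39.39357498] [-14.48784669 -61.76426588  36.70044121] [ 15.00592166 -52.22204269  41.57990128]
((0.2599630355834961, -56.99686813354492), (9.53654956817627, 29.49654197692871), 89.92452239990234)
```

View pics/c.png

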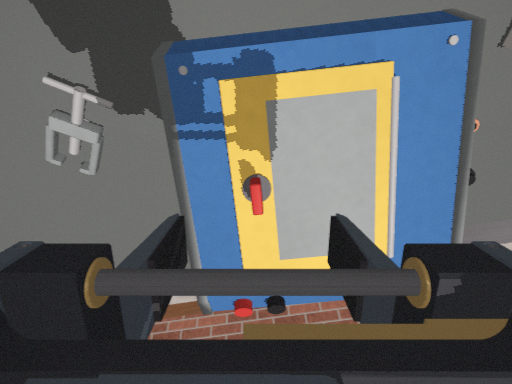

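The key is at about pixel (257,197), angle about 0, with its centre at (0.3, -57, 27) mm in panel axes, which matches the given geometry. The next move goes down and grips it.

Run:
```python
from h import *
plan(C+B@[.0002,-.0568,.026],pose(0.0))
```

```text
shift mm [  0.7  -0.9 111.2] rotvec [ 0.     0.001 -0.101] w 0.0912 t 1.4
```

```bash
python3 -m jog '[[[1,-1,15],[0,0,-0.1],45],[[1,-1,30],[0,0,-0.1],45],[[1,-1,45],[0,0,-0.1],45],[[1,-1,60],[0,0,-0.1],45],[[1,-1,75],[0,0,-0.1],45],[[1,-1,90],[0,0,-0.1],45],[[1,-1,102],[0,0,-0.1],45],[[1,-1,111],[0,0,-0.1],45],[[1,-1,111],[0,0,-0.1],45],[[1,-1,111],[0,0,-0.1],0],[[1,-1,111],[0,0,-0.1],0],[[1,-1,111],[0,0,-0.1],0],[[1,-1,111],[0,0,-0.1],0],[[1,-1,111],[0,0,-0.1],0],[[1,-1,111],[0,0,-0.1],0],[[1,-1,111],[0,0,-0.1],0]]'
python3 - <<'E'
from h import *
plan(C+B@[.0002,-.0568,.026],pose(0.0)); s=sensors.read_state(); print(s['wrist_torque'],s['grasp_force'],s['wrist_force'])
E
```

```text
time_s: 2.73
position: [0.6348, -0.0015, 0.1397]
ee_rot: [0.051, 0.975, -0.011, 0.217]
wrist_force: [-2.4, 0.0, 4.2]
width: 0.0094
grasp_force: 30.0
shift mm [-0.2 -0.   0.9] rotvec [ 0.     0.002 -0.   ] w 0.0094 t 2.7333
[0.30759669 0.25850753 0.06638204] 30.000671671587043 [-2.36251019  0.04950024  4.18693613]
```

```bash
python3 -m jog '[[[0,0,0],[0,0,0.09],0],[[0,0,0],[0,0,0.18],0],[[0,0,0],[0,0,0.27],0],[[0,0,0],[0,0,0.36],0],[[0,0,0],[0,0,0.45],0],[[0,0,0],[0,0,0.54],0],[[0,0,0],[0,0,0.63],0],[[0,0,0],[0,0,0.72],0],[[0,0,0],[0,0,0.81],0],[[0,0,0],[0,0,0.9],0],[[0,0,0],[0,0,0.99],0],[[0,0,0],[0,0,1.08],0],[[0,0,0],[0,0,1.17],0],[[0,0,0],[0,0,1.26],0],[[0,0,0],[0,0,1.35],0],[[0,0,0],[0,0,1.44],0],[[0,0,0],[0,0,1.52],0],[[0,0,0],[0,0,1.57],0],[[0,0,0],[0,0,1.6],0],[[0,0,0],[0,0,1.6],0]]'
python3 - <<'E'
from h import *
plan(C+B@[.0002,-.0568,.026],pose(np.pi/2)); s=sensors.read_state(); print(s['wrist_torque'],s['grasp_force'],B.T@s['wrist_force'])
E
```

```text
time_s: 4.4
position: [0.6352, -0.0012, 0.1398]
ee_rot: [0.734, 0.644, 0.148, 0.16]
wrist_force: [-1.9, 3.0, 4.1]
width: 0.0097
grasp_force: 30.0
shift mm [-0.3 -0.2  0.9] rotvec [ 0.003 -0.    -0.027] w 0.0097 t 4.4
[0.16325827 0.29298959 0.9078439 ] 30.001952648162842 [-0.29099348  2.75903432  4.60957993]
```

Torque is now 0.9 N m about the key axis, so the key is at its stop. Next comes the opening arc, split into two halves.

```bash
cat >> h.py <<'E'
def bow(th): # bow centre in slope frame relative to shut position
    y,z=-.1365,.030; return np.array([0,y*np.cos(th)+z*np.sin(th)-y,-y*np.sin(th)+z*np.cos(th)-z])
def arc(t0,t1,n,tilt=.17):
    s=sensors.read_state(); Rn=R.from_quat(s['ee_rot']); p0=s['position']
    for a in np.radians(np.linspace(t0,t1,n+1))[1:]:
        d=B@(bow(a)-bow(np.radians(t0)))
        print(np.round(Rn.inv().apply(d)*1e3).astype(int).tolist(),np.round((Rn.inv()*pose(np.pi/2,a*tilt)).as_rotvec(),2).tolist())
E
python3 -c "
from h import *
arc(0,50,16)"
```

```text
[2, 0, -7] [0.0, -0.01, -0.03]
[4, 0, -15] [0.0, -0.02, -0.03]
[7, 0, -22] [0.0, -0.03, -0.03]
[10, 0, -29] [0.0, -0.04, -0.03]
[13, 0, -36] [0.0, -0.05, -0.03]
[17, 0, -42] [0.0, -0.06, -0.03]
[21, 0, -49] [0.0, -0.07, -0.03]
[25, -1, -55] [0.0, -0.07, -0.03]
[30, -1, -61] [0.0, -0.08, -0.03]
[35, -1, -66] [0.0, -0.09, -0.03]
[41, -1, -72] [0.0, -0.1, -0.03]
[46, -1, -77] [0.0, -0.11, -0.03]
[52, -1, -82] [0.0, -0.12, -0.03]
[59, -1, -86] [0.0, -0.13, -0.03]
[65, -1, -90] [0.0, -0.14, -0.03]
[72, -2, -94] [0.0, -0.15, -0.03]
```

```bash
python3 -m jog '[[[2,0,-7],[0,-0.01,0],0],[[4,0,-15],[0,-0.02,0],0],[[7,0,-22],[0,-0.03,0],0],[[10,0,-29],[0,-0.04,-0.01],0],[[13,0,-36],[0,-0.05,-0.01],0],[[17,0,-42],[0,-0.06,-0.02],0],[[21,0,-49],[0,-0.07,-0.02],0],[[25,-1,-55],[0,-0.07,-0.03],0],[[30,-1,-61],[0,-0.08,-0.03],0],[[35,-1,-66],[0,-0.09,-0.03],0],[[41,-1,-72],[0,-0.1,-0.03],0],[[46,-1,-77],[0,-0.11,-0.03],0],[[52,-1,-82],[0,-0.12,-0.03],0],[[59,-1,-86],[0,-0.13,-0.03],0],[[65,-1,-90],[0,-0.14,-0.03],0],[[72,-2,-94],[0,-0.15,-0.03],0],[[72,-2,-94],[0,-0.15,-0.03],0]]'
python3 - <<'E'
from h import *
s=sensors.read_state(); print(s['wrist_torque'],B.T@s['wrist_force'],'tcp',toC(s['position'])*1e3)
print('bow',(bow(np.radians(50))+[.0,-.0565,.027])*1e3)
a=cloud('scene');b=cloud('side')
save(np.hstack([cv2.resize(a[0][130:290,170:370],(400,320)),cv2.resize(b[0][80:290,100:360],(400,320))]),'pics/d.png')
arc(50,101,16)
E
```

```text
time_s: 5.82
position: [0.6028, 0.0726, 0.2252]
ee_rot: [0.733, 0.641, 0.088, 0.211]
wrist_force: [-1.7, -5.4, 6.2]
width: 0.0098
grasp_force: 30.0
[-1.24370967  0.14770816 -0.62511158] [ 1.55045979 -5.57776598  6.08166659] tcp [  0.30592209  13.6409511  121.11585829]
bow [  0.          15.24082457 120.84869478]
[6, 0, -4] [0.0, -0.0, 0.0]
[13, 0, -9] [0.0, -0.01, 0.0]
[20, 0, -12] [0.0, -0.02, 0.0]
[27, 0, -16] [0.0, -0.03, 0.0]
[34, 0, -18] [0.0, -0.04, 0.0]
[41, 0, -21] [0.0, -0.05, 0.0]
[49, 0, -23] [0.0, -0.06, 0.0]
[57, 0, -25] [0.0, -0.07, 0.0]
[64, 0, -26] [0.0, -0.08, 0.0]
[72, 0, -27] [0.0, -0.09, 0.0]
[80, 0, -27] [0.0, -0.1, 0.0]
[87, 0, -27] [0.0, -0.11, 0.0]
[95, 0, -27] [0.0, -0.12, 0.0]
[103, 0, -26] [0.0, -0.13, 0.0]
[111, 0, -24] [0.0, -0.14, 0.0]
[118, 0, -23] [0.0, -0.15, 0.0]
```

View pics/d.png

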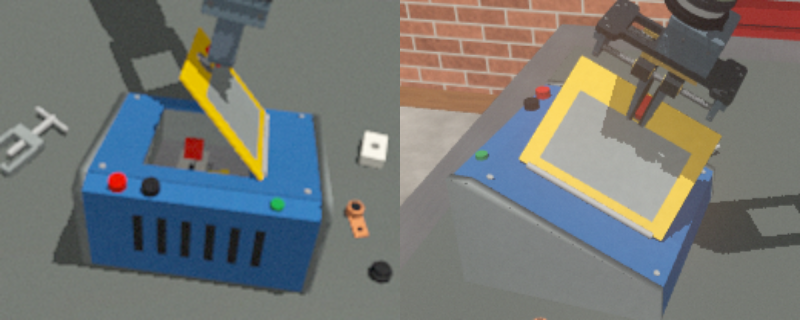

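The panel is about 50° open with the key between the fingers at (645,108), and the red slide grip shows at (194,148). I'll carry on to about 100°, with slightly more tilt for clearance.

```bash
python3 -m jog '[[[6,0,-4],[0,-0.01,0],0],[[13,0,-9],[0,-0.02,0],0],[[20,0,-12],[0,-0.04,0],0],[[27,0,-16],[0,-0.06,0],0],[[34,0,-18],[0,-0.08,0],0],[[41,0,-21],[0,-0.1,0],0],[[49,0,-23],[0,-0.12,0],0],[[57,0,-25],[0,-0.14,0],0],[[64,0,-26],[0,-0.16,0],0],[[72,0,-27],[0,-0.18,0],0],[[80,0,-27],[0,-0.2,0],0],[[87,0,-27],[0,-0.22,0],0],[[95,0,-27],[0,-0.24,0],0],[[103,0,-26],[0,-0.26,0],0],[[111,0,-24],[0,-0.28,0],0],[[118,0,-23],[0,-0.3,0],0],[[118,0,-23],[0,-0.3,0],0],[[118,0,-23],[0,-0.3,0],0]]'
python3 - <<'E'
from h import *
s=sensors.read_state(); print(s['wrist_torque'],B.T@s['wrist_force'],'tcp',toC(s['position'])*1e3)
print('bow',(bow(np.radians(100))+[.0,-.0565,.027])*1e3)
i,P,T,c=cloud('side'); P=toC(P); h=cv2.cvtColor(i,cv2.COLOR_RGB2HSV).astype(int)
y=(h[...,0]>18)&(h[...,0]<35)&(h[...,1]>130)&(h[...,2]>90)&(P[...,2]>.01)&(abs(P[...,0])<.12)&(abs(P[...,1])<.2)
q=P[y]; e=q-q.mean(0); n=np.linalg.svd(e)[2][2]; print(len(q),n,np.degrees(np.arctan2(n[1],n[2])),q.mean(0))
save(i[60:260,100:360],'pics/e.png')
E
```

```text
time_s: 7.42
position: [0.613, 0.1943, 0.23]
ee_rot: [0.739, 0.602, -0.02, 0.303]
wrist_force: [-2.1, 2.5, 6.9]
width: 0.0098
grasp_force: 30.0
[-0.28640138  0.28445937 -0.24193299] [0.78127884 2.24141307 7.25808658] tcp [  0.20038165 135.75138367 126.47696033]
bow [  0.         133.24720884 126.21681296]
1217 [-9.68300532e-04 -9.86293833e-01  1.64995568e-01] -80.50301850008199 [-0.00919133  0.09468663  0.08601139]
```

The panel stands at 99.5°. Releasing, then backing out along the fingers.

```bash
python3 -m jog '[[[0,0,0],[0,0,0],15],[[0,0,0],[0,0,0],25],[[0,0,0],[0,0,0],35],[[0,0,0],[0,0,0],45],[[0,0,0],[0,0,0],45],[[0,0,0],[0,0,0],45],[[0,0,-8],[0,0,0],45],[[0,0,-18],[0,0,0],45],[[0,0,-30],[0,0,0],45],[[0,0,-45],[0,0,0],45],[[0,0,-60],[0,0,0],45],[[0,0,-75],[0,0,0],45],[[0,0,-90],[0,0,0],45],[[0,0,-105],[0,0,0],45],[[0,0,-115],[0,0,0],45],[[0,0,-115],[0,0,0],45]]'
python3 - <<'E'
from h import *
s=sensors.read_state(); print('tcp',toC(s['position'])*1e3,s['width'],s['wrist_force'])
plan(C+B@[-.03,-.0125,.215],pose(np.pi/2))
E
```

```text
time_s: 8.8
position: [0.5745, 0.2499, 0.3257]
ee_rot: [0.739, 0.602, -0.018, 0.302]
wrist_force: [-0.3, -0.3, 0.5]
width: 0.0412
grasp_force: 0.0
tcp [  0.6821509  187.00066495 231.77424335] 0.04116684316557023 [-0.25732622 -0.32832908  0.47750818]
shift mm [-172.8  -30.9  101.1] rotvec [0.003 0.446 0.   ] w 0.0412 t 8.8
```

```bash
python3 -m jog '[[[-20,-4,12],[0,0.05,0],60],[[-45,-8,26],[0,0.12,0],60],[[-70,-13,41],[0,0.19,0],60],[[-95,-17,55],[0,0.26,0],60],[[-120,-21,70],[0,0.33,0],60],[[-145,-26,85],[0,0.4,0],60],[[-165,-29,96],[0,0.446,0],60],[[-173,-31,101],[0,0.446,0],60],[[-173,-31,101],[0,0.446,0],60],[[-173,-31,101],[0,0.446,0],60]]'
python3 - <<'E'
from h import *
i,W,T,c=cloud('wrist'); P=toC(W); h=cv2.cvtColor(i,cv2.COLOR_RGB2HSV).astype(int)
np.savez('w2.npz',i=i,W=W); save(i,'pics/f.png')
s=sensors.read_state(); print('tcp',toC(s['position'])*1e3)
reg=(abs(P[...,0])<.11)&(abs(P[...,1])<.08)&(P[...,2]<.0)&(P[...,2]>-.08)
def rep(n,m):
    q=P[m]*1e3
    if len(q): print(n,len(q),'med',np.median(q,0),np.percentile(q,2,axis=0),np.percentile(q,98,axis=0))
red=reg&((h[...,0]<6)|(h[...,0]>174))&(h[...,1]>150)&(h[...,2]>50)
rep('red',red); 
zt=np.percentile(P[red][:,2],90); rep('redtop',red&(P[...,2]>zt-.004))
yl=reg&(h[...,0]>18)&(h[...,0]<35)&(h[...,1]>110)&(h[...,2]>60); rep('yellow',yl&(P[...,2]<-.02))
E
```

```text
time_s: 9.63
position: [0.5325, 0.0509, 0.2954]
ee_rot: [0.726, 0.653, 0.143, 0.162]
wrist_force: [0.1, -0.1, -0.5]
width: 0.0547
grasp_force: 0.0
tcp [-31.1284663  -14.25555405 213.26761252]
red 167 med [-19.16285462 -11.74514238 -18.63904178] [-24.45285309 -25.80886414 -33.98663563] [-13.85477816  -0.9687633  -16.99575912]
redtop 144 med [-19.13722123 -13.21430703 -18.49726282] [-24.44297447 -25.83116007 -20.44186463] [-13.83933895  -1.41571872 -16.98295883]
yellow 111 med [  0.44496186  31.09784378 -53.86850771] [ -5.45228849  11.11054398 -61.62828457] [  6.90541981  38.01258557 -52.06102531]
```

View pics/f.png

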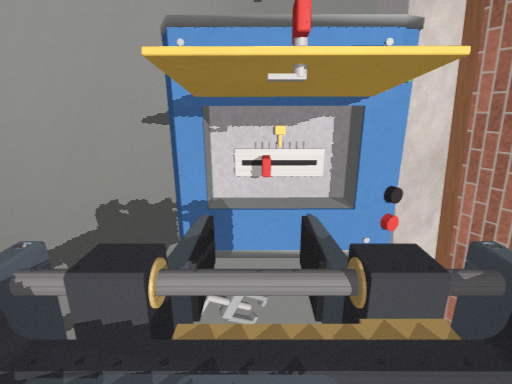

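The slide grip is at (267,166), i.e. x = -19.1, y = -13.2 mm. The pointer bar is at (280,138), x about 0.4 mm. Both fit the given geometry: the track lies 12.5 mm right of centre and the grip's top is about 12 mm below the face.

Run:
```python
from h import *
d=np.load('w2.npz'); P=toC(d['W'])*1e3; h=cv2.cvtColor(d['i'],cv2.COLOR_RGB2HSV).astype(int)
y=(h[...,0]>18)&(h[...,0]<35)&(h[...,1]>90)&(h[...,2]>60)&(P[...,2]<-20)
for r_ in range(124,152):
    c=[k for k in np.where(y[r_])[0] if 255<k<310]
    if c: q=P[r_,c]; print(r_,c[0],c[-1],np.round(q.mean(0),1))
plan(C+B@[-.0191,-.0130,-.030],pose(np.pi/2))
```

```text
125 276 284 [  1.5  39.  -59.3]
126 275 284 [  0.4  37.9 -54.2]
127 275 284 [  0.5  36.5 -54.1]
128 275 284 [  0.5  35.2 -54.2]
129 275 284 [  0.5  33.8 -53.9]
130 275 284 [  0.5  32.4 -54. ]
131 275 284 [  0.6  31.  -54. ]
132 275 284 [  0.6  29.6 -54.2]
133 275 284 [  0.6  28.2 -54.1]
134 276 283 [  1.   26.4 -58.8]
135 278 281 [  0.9  25.2 -56.6]
136 278 281 [  1.   23.7 -57.4]
137 278 281 [  0.9  22.4 -56.3]
138 278 281 [  0.9  21.1 -55.8]
139 278 280 [  0.3  19.6 -56.4]
140 278 280 [  0.3  18.1 -56.8]
141 278 280 [  0.4  16.7 -56.8]
142 278 280 [  0.5  15.2 -57.7]
143 278 280 [  0.5  13.7 -57.6]
144 278 280 [  0.5  12.3 -57.3]
145 278 280 [  0.5  10.9 -57.3]
146 278 280 [  0.5   9.5 -56.9]
shift mm [  2.2  12.2 243.3] rotvec [-0.001  0.004  0.   ] w 0.0545 t 9.6833
```

```bash
python3 -m jog '[[[1,4,20],[0,0,0],40],[[2,8,45],[0,0,0],40],[[2,12,70],[0,0,0],40],[[2,12,95],[0,0,0],40],[[2,12,120],[0,0,0],40],[[2,12,140],[0,0,0],40],[[2,12,160],[0,0,0],40],[[2,12,180],[0,0,0],40],[[2,12,195],[0,0,0],40],[[2,12,208],[0,0,0],40],[[2,12,220],[0,0,0],40],[[2,12,230],[0,0,0],40],[[2,12,238],[0,0,0],40],[[2,12,243],[0,0,0],40],[[2,12,243],[0,0,0],40],[[2,12,243],[0,0,0],40]]'
python3 - <<'E'
from h import *
s=sensors.read_state(); print('tcp',toC(s['position'])*1e3,s['wrist_torque'],s['wrist_force'])
E
```

```text
time_s: 11.02
position: [0.6456, 0.0409, 0.0803]
ee_rot: [0.725, 0.654, 0.143, 0.162]
wrist_force: [0.4, -0.8, -0.0]
width: 0.0365
grasp_force: 0.0
tcp [-19.32420133 -13.45290863 -29.60627035] [ 0.0446625   0.24798837 -0.02565509] [ 0.43431961 -0.76225993 -0.03479616]
```

```bash
python3 -m jog '[[[0,0,0],[0,0,0],0],[[0,0,0],[0,0,0],0],[[0,0,0],[0,0,0],0],[[0,0,0],[0,0,0],0],[[0,0,0],[0,0,0],0],[[0,0,0],[0,0,0],0],[[0,0,0],[0,0,0],0],[[0,0,0],[0,0,0],0]]'
python3 - <<'E'
from h import *
s=sensors.read_state(); print('tcp',toC(s['position'])*1e3,B.T@s['wrist_force'])
plan(C+B@[.00055,-.013,-.03],pose(np.pi/2))
E
```

```text
time_s: 11.68
position: [0.6456, 0.0409, 0.0806]
ee_rot: [0.725, 0.654, 0.143, 0.162]
wrist_force: [-3.5, -0.1, 5.3]
width: 0.0117
grasp_force: 30.0
tcp [-19.24869353 -13.45698813 -29.29692441] [-0.87311702 -0.44692031  6.23931321]
shift mm [ 0.4 19.8  0.7] rotvec [-0.     0.004  0.001] w 0.0117 t 11.6833
```

```bash
python3 -m jog '[[[0,2,0],[0,0,0],0],[[0,5,0],[0,0,0],0],[[0,8,0],[0,0,0],0],[[0,11,0],[0,0,0],0],[[0,14,0],[0,0,0],0],[[0,17,0],[0,0,0],0],[[0,19,0],[0,0,0],0],[[0,20,0],[0,0,0],0],[[0,20,0],[0,0,0],0],[[0,20,0],[0,0,0],0],[[0,20,0],[0,0,0],0]]'
python3 - <<'E'
from h import *
s=sensors.read_state(); print('tcp',toC(s['position'])*1e3,B.T@s['wrist_force'])
E
python3 -m jog '[[[0,0,0],[0,0,0],15],[[0,0,0],[0,0,0],30],[[0,0,0],[0,0,0],40],[[0,0,0],[0,0,0],40],[[0,0,0],[0,0,0],40],[[0,0,0],[0,0,0],40],[[0,0,-15],[0,0,0],40],[[0,0,-35],[0,0,0],40],[[0,0,-60],[0,0,0],40],[[0,0,-85],[0,0,0],40],[[0,0,-110],[0,0,0],40],[[0,0,-135],[0,0,0],60],[[0,-10,-160],[0,0,0],60],[[0,-20,-180],[0,0,0],60],[[0,-30,-190],[0,0,0],60],[[0,-30,-190],[0,0,0],60],[[0,-30,-190],[0,0,0],60]]'
python3 - <<'E'
from h import *
i,W,T,c=cloud('wrist'); P=toC(W)*1e3; h=cv2.cvtColor(i,cv2.COLOR_RGB2HSV).astype(int); a=cloud('scene'); b=cloud('side')
save(np.hstack([cv2.resize(i[90:220,190:370],(400,290),interpolation=2),cv2.resize(a[0][130:290,170:370],(400,290))]),'pics/g.png')
reg=(abs(P[...,0])<110)&(abs(P[...,1])<80)&(P[...,2]<-5)&(P[...,2]>-80)
red=reg&((h[...,0]<6)|(h[...,0]>174))&(h[...,1]>150)&(h[...,2]>50)&(P[...,2]>-22)
q=P[red]; print('red',len(q),np.median(q,0),np.percentile(q,[2,98],axis=0))
yl=reg&(h[...,0]>18)&(h[...,0]<35)&(h[...,1]>90)&(h[...,2]>60)&(P[...,2]<-20)
for lo,hi in((8,25),(28,38)):
    q=P[yl&(P[...,1]>lo)&(P[...,1]<hi)&(P[...,2]>-60)]; print('yel',len(q),q.mean(0),np.percentile(q,[2,98],axis=0)[:,0])
Q=toC(b[1]); h=cv2.cvtColor(b[0],cv2.COLOR_RGB2HSV).astype(int)
y=(h[...,0]>18)&(h[...,0]<35)&(h[...,1]>130)&(h[...,2]>90)&(Q[...,2]>.01)&(abs(Q[...,0])<.12)&(abs(Q[...,1])<.2)
q=Q[y]; n=np.linalg.svd(q-q.mean(0))[2][2]; print('panel n',n, np.degrees(np.arctan2(abs(n[1]),-n[2]*np.sign(-n[1])*-1)))
E
```

```text
time_s: 12.6
position: [0.6633, 0.0391, 0.0889]
ee_rot: [0.725, 0.654, 0.143, 0.162]
wrist_force: [-3.5, 0.4, 6.1]
width: 0.0117
grasp_force: 30.0
tcp [  0.40110307 -13.47198048 -29.31638246] [-0.6014557   0.04323672  7.06246707]
time_s: 14.02
position: [0.5565, 0.051, 0.2479]
ee_rot: [0.725, 0.654, 0.143, 0.162]
wrist_force: [0.4, 1.0, 0.5]
width: 0.0547
grasp_force: 0.0
red 191 [  0.81105467 -12.7309046  -18.52080607] [[ -4.58167731 -24.68240756 -20.9291289 ]
 [  6.60577656  -1.19938044 -17.06645337]]
yel 34 [  1.20006044  16.9407217  -55.91962752] [-0.24885148  3.02745314]
yel 88 [  1.42672181  32.88857074 -53.22496744] [-4.81179472  7.75940916]
panel n [-2.39126728e-04  9.92142792e-01 -1.25110444e-01] 82.81286594698733
```

View pics/g.png

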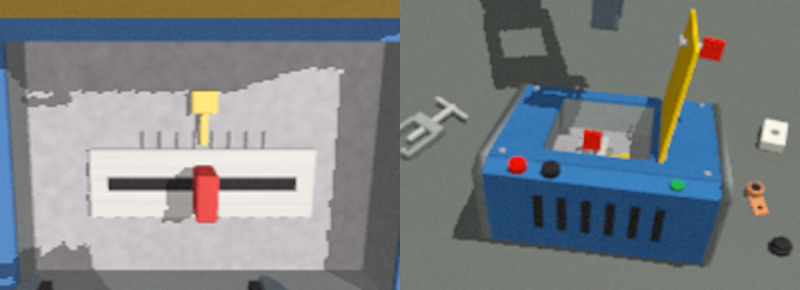

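The grip is within about 0.5 mm of the pointer line (left crop, (205,195) against (204,130)), the panel is past square, and the loose parts haven't moved. One last check on the key angle before handing in.

Run:
```python
from h import *
for n in('scene','side','wrist'):
    i,W,T,c=cloud(n); P=toC(W)*1e3; h=cv2.cvtColor(i,cv2.COLOR_RGB2HSV).astype(int)
    k=((h[...,0]<6)|(h[...,0]>174))&(h[...,1]>150)&(h[...,2]>50)&(abs(P[...,0])<40)&(P[...,2]>90)&(P[...,2]<170)&(P[...,1]>60)&(P[...,1]<190)
    q=P[k]
    if len(q)<15: print(n,len(q)); continue
    print(n,len(q),q.mean(0),np.percentile(q,[3,97],axis=0).round(1).tolist())
    v=np.linalg.svd(q-q.mean(0)); print(v[1].round(1),v[2].round(3).tolist())
```

```text
scene 118 [  5.26888141 128.16847287 130.23452421] [[1.9, 115.8, 116.5], [8.3, 140.6, 143.3]]
[91.8 82.4 17.8] [[0.07, -0.223, -0.972], [0.017, 0.975, -0.223], [0.997, -0.001, 0.072]]
side 109 [ -1.17139985 134.79050328 136.60500029] [[-5.3, 117.4, 117.9], [2.8, 143.1, 145.6]]
[110.   57.6  26.4] [[0.004, 0.595, -0.804], [0.028, -0.803, -0.595], [-1.0, -0.02, -0.02]]
wrist 486 [ -0.75160097 116.47892877 138.11465395] [[-4.0, 113.0, 118.6], [4.7, 123.4, 145.4]]
[181.6  59.   50.4] [[0.225, -0.13, 0.966], [-0.52, 0.822, 0.231], [0.824, 0.554, -0.117]]
```

The bow reads 91° from the side camera and 94° from the scene camera, which is the stop within noise. Handing in.

```bash
python3 -c "
from bench import r
print(r.sign_off())"
```

```text
the job is handed in; nothing more can be done
None
```

I handed the job in at about 14 s with the gripper clear: the key is turned to its stop, the panel stands at about 97–99°, the slide grip is within about 0.5 mm of the pointer and let go, and the loose parts were not touched; the judge's verdict was not shown.

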